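Lever a microscope's front up onto its service catch

ROBOT

A 7-joint arm with a two-finger parallel gripper is mounted at the origin on the work surface. World frame = base frame: x ahead of the robot, y to its left, z up, the work surface at z = 0. Lengths are in mm, angles in rad, forces in N, time in s.
With the tool pointing down it reaches from about 400 to 875 mm from the base axis. Payload 4.4 kg.
Tool frame: the origin (TCP) lies at the very end of the fingers, on their centre line; the grasp point (between the pads) lies ctrl.grip_depth behind it (ctrl.grip_depth is the distance from the TCP to the grasp point, in mm); y points along the fingers, x is the direction in which the jaws open and shut, and the axes are right-handed (so a half turn about y gives the same grasp; the last joint's range is limited). The gripper opens to 85 mm and grips with 20 to 120 N. Pads are 22 mm wide; open, the fingers measure 114 mm over their backs; the gripper's body (76 mm by 85 mm) begins 54 mm behind the grasp point. The pads swing forward as they close: fully open they stand 13 mm farther back than shut.
Start: joints at [-1.208, 0.628, 0.038, 1.517, -0.027, 0.996, -0.02], TCP at [270.236, 591.177, 231.313] pointing down, gripper open.
Joint ranges: [-3.06, 3.06], [-0.37, 2.12], [-1.25, 1.32], [0.18, 2.47], [-1.1, 4.24], [0.23, 1.98], [-2.94, 2.94]. Speed limits (rad/s): [2.57, 2.57, 3.14, 3.14, 3.14, 3.14, 3.14].

INTERFACE

Orientations are given as [roll, pitch, yaw] about the fixed x, y, z axes, in that order (R = Rz(yaw) Ry(pitch) Rx(roll)).
In Python, from cell import ctrl gives the robot as it stands.
- The arm moves only by the tool apply_moves, never from a script. Its argument "motion" is a list of rows, each a list of 5 numbers: the shift along the tool's x, y, z in cm, then the turn about the tool's y in rad, then the finger opening in cm, from 0 to 8.54. In form: [[tx, ty, tz, roll, hand], ...]. A call has 1 to 20 rows; each row is the pose to reach, as a shift and turn from the pose commanded when the call began, along the tool's axes at that moment; what a row does not reach only later rows make up. A row lasts 1/8 s, in which the tool goes at most 62.5 mm and 10.7 degrees, less where a joint would pass 70% of its speed; a pose out of reach is approached as far as the arm can. A call with a gripper value outside its range is refused whole. The fingers move at their own pace and stop on an object; the grip force is fixed at half the most. Time passes only in rows, so rows that repeat a pose let the fingers close. It gives the time, the measured TCP pose, the force and the opening at its end, in the units of the state.
- ctrl.read_state(): the state, without advancing time (a new reading comes with each control period).
- ctrl.get_image(name): name is "side" or "top"; returns a dict with "image" (384x512x3 uint8, red, green, blue), "vfov" (degrees; the focal length in pixels is half the picture's height over the tangent of half this angle, whatever the lens; pixels are square), "cx", "cy" (the principal point, pixels), "k1" (the pictures are not rectified: a ray, as slopes to the right and down, at radius r is drawn at 1 + k1 r^2 times it, then the intrinsics apply), "extrinsics" (4x4, takes a point from world to camera coordinates). Camera axes: x right, y up, looking along -z (the intrinsics and any distortion apply to the point x, -y, -z); pixel columns grow to the right and rows downward; lengths in mm; the calibration is good to about 2 mm. A picture is of the moment at which its call begins. There is no depth.
- ctrl.finish_job(): hands the job in, once; it reports no verdict.
Trained networks look in a picture, given as the dict that the camera call returned (one of the last four; its "shot" number tells which), for a name from the list of things; names that differ only in an ending like _2 or _b are one class to them, and where a whole thing is asked for, a point or a joint stands for the part that bears it (a point fixed in the world has none). Each returns a list of dicts, best first, with "confidence" (0 to 1); they miss things now and then, are a little off and sometimes report something else, mostly with a low value. They report only what shows in the picture. A call takes as long as a camera call.
- ctrl.search_frame(picture, query): "location" ([x, y, z] in mm, in world coordinates, good to about 4 mm: the middle of the surface that is visible of it).
- ctrl.mark_of(picture, query): "location" ([x, y, z] in mm, in world coordinates, good to about 4 mm: a listed point, or the origin of a listed thing).
The state is a dict: "clock": time; "qpos": joint angles; "qd": joint speeds; "tau": joint torques, N m; "eef_pos": TCP position; "tool_rot": TCP orientation; "force": force on the tool from outside, world axes, zero at the start; "torque": the same for the moment, N m; "width": finger opening in mm.
Only numpy, scipy, OpenCV 4.12 (cv2) and the standard library are available. Lean on these libraries where they do the work, as an engineer would, in place of code of your own. Each camera call takes 0.05 s, during which the arm holds its last target.

TASK

The heavy microscope on the aluminium service stand has to be propped up at the front so that its feet can be changed. Push down the rubber-gripped free end of the pry bar that already lies over the wooden block and under the base, until the stand's sprung catch slips in beneath the front edge of the base; then ease the bar up gently, so that the base comes to rest on the catch, and let go. Work only through the bar: the robot must not touch the microscope itself.

Things in the scene. Friction and masses are not known exactly. Their poses are not given: they have to be found in the camera images.
- bar_grip (a point): Centre of the black rubber grip (90 x 36 x 16 mm) on the free, raised end of the loose flat steel pry bar (30 x 8 mm, 370 mm long). y: along the bar, away from the microscope, at first sloping up 15 degrees; z: upper side. At first 98 mm above the table; the catch slips in at about 50 mm; at 8 mm it meets the table, harmlessly. Push 5 to 20 N. A shorter bar lying flat nearby is not used.
- fulcrum: Loose wooden block with a rounded ridge under the pry bar, 60 mm along the ridge, 44 mm deep, 28 mm high. Origin: centre of its underside; x along the ridge, y along the bar away from the microscope, z up. It stands 70 mm in front of the base's front edge and 220 mm from the grip's centre; the bar's bare end reaches 25 mm under the base.
- scope: Cream microscope, about 6.5 kg, loose on the stand; base 180 mm wide, 210 mm deep, on four black feet 18 mm high; 380 mm tall. Origin: centre of the base at the level of the soles; y: out of its front, towards the grip; z up. Pushing the bar tips it back about its rear feet: about 4 degrees when resting on the catch, 8 at most. The other microscope, on the bare table, is not used.
- catch (a joint): Sprung catch of the stand: two steel prongs, 62 mm to either side of the bar, pushed by a light spring against the front face of the base. 0 m: held back by that face; 0.014 m: fully slipped in beneath the front edge, which happens by itself once the edge is raised a little over 14 mm. Its prongs then carry the base.

How it is judged (in metres and radians):
At the end, for the whole second after the job is handed in: The catch has slipped in by more than 7 mm and the microscope, let go, is at rest on it, tipped back between 2.9 and 6.3 degrees (value of joint catch above 0.007 m and angle between scope's own z axis and vertical between 0.05 and 0.11 rad and linear speed of scope below 0.02 m/s and angular speed of scope below 0.1 rad/s); the robot touches nothing.
It fails at once if the robot touches the microscope (contact force between any of the arm, the fingers and scope above 0.5 N).
It fails at once if the microscope is jerked up or let drop onto the catch (it turns faster than 0.9 rad/s) (angular speed of scope above 0.9 rad/s).
It also fails if it takes over 35 s, if anything falls off the work surface, if the arm or the gripper's body presses on something with over 40 N, if the wrist force passes 120 N, or if a joint passes its speed limit or range.

## Working session

There is one attempt and no reset: what is moved stays moved. The work goes in short steps, Python scripts to look and compute and a tool call to move; the robot and the scene stay as the last step left them, time stands still between calls to the robot, and variables do not carry over. Pictures are saved under pics/ and viewed, and the job is handed in when it is done.

Besides the shell and the picture viewer there is one more tool, called by a JSON object that holds its "fn" and its "kwargs", one argument or row to a line. apply_moves: Moves the arm, as the interface text tells. Its arguments: {"type":"object","properties":{"motion":{"type":"array","items":{"type":"array","items":{"type":"number"}}}},"required":["motion"]}

```bash
mkdir -p pics; ls
python3 - <<'E'
from cell import ctrl
import cv2
print(ctrl.read_state(), ctrl.grip_depth)
for n in ("side","top"):
    p=ctrl.get_image(n); cv2.imwrite(f"pics/{n}0.png",p["image"][:,:,::-1])
    print(n,{k:v for k,v in p.items() if k!="image"})
    for q in ("bar_grip","fulcrum","scope","catch"):
        print(q,"mark",ctrl.mark_of(p,q)); print(q,"search",ctrl.search_frame(p,q))
E
```

```text
pics
{'clock': 0.0, 'qpos': array([-1.20778758,  0.62934313,  0.03845315,  1.51842302, -0.0270181 ,
        0.99629525, -0.01998792]), 'qd': array([ 0.00187461,  0.00165285, -0.00108133, -0.00097653,  0.00098138,
       -0.0003724 , -0.00171715]), 'tau': array([-3.88597691e-04, -5.63417387e+01,  1.22609898e+00, -1.93448067e+01,
        1.10155408e-02,  1.01170165e-02, -9.78798994e-06]), 'eef_pos': array([269.96595816, 590.56566363, 230.37364766]), 'tool_rot': array([-1.57081451,  0.00195041,  1.14197949]), 'force': array([-0.06660973,  0.34383096, -0.0535288 ]), 'torque': array([-0.00847446,  0.00687699,  0.00891966]), 'width': 85.44360414862643} 18.700000000000003
side {'vfov': 55.83897558834484, 'cx': 257.0218540845698, 'cy': 192.79554111211, 'k1': -0.0662927744016233, 'extrinsics': array([[ 5.35446262e-02,  9.98564255e-01, -1.54990611e-03,
        -2.86488474e+01],
       [-8.52436258e-01,  4.65172933e-02,  5.20757686e-01,
         4.36913665e+02],
       [ 5.20082108e-01, -2.65625795e-02,  8.53703128e-01,
        -1.00592918e+03],
       [ 0.00000000e+00,  0.00000000e+00,  0.00000000e+00,
         1.00000000e+00]]), 'shot': 1}
bar_grip mark [{'location': [544.7, 197.8, 94.7], 'confidence': 0.92}]
bar_grip search [{'location': [543.7, 96.3, 75.2], 'confidence': 0.86}, {'location': [555.2, -17.6, 22.2], 'confidence': 0.37}]
fulcrum mark [{'location': [533.7, -18.6, 4.7], 'confidence': 0.74}]
fulcrum search [{'location': [555.1, -19.7, 25.3], 'confidence': 0.82}]
scope mark [{'location': [519.5, -191.6, 4.3], 'confidence': 0.73}]
scope search [{'location': [550.6, -164.3, 204.9], 'confidence': 0.74}]Traceback (most recent call last):
  File "<stdin>", line 8, in <module>
ValueError: it knows: bar_grip, fulcrum, scope
```

Run:
```python
from cell import ctrl
import cv2
for n in ("top",):
    p=ctrl.get_image(n); cv2.imwrite(f"pics/{n}0.png",p["image"][:,:,::-1])
    print(n,{k:v for k,v in p.items() if k!="image"})
    for q in ("bar_grip","fulcrum","scope"):
        print(q,"mark",ctrl.mark_of(p,q)); print(q,"search",ctrl.search_frame(p,q))
```

```text
top {'vfov': 47.86002876731535, 'cx': 261.55444363801774, 'cy': 188.81989197660815, 'k1': -0.14071027765348693, 'extrinsics': array([[ 6.43880497e-03, -9.99962585e-01,  5.77679350e-03,
         1.37616478e+00],
       [ 9.83754115e-01,  7.37065878e-03,  1.79369770e-01,
        -5.66398564e+02],
       [-1.79405637e-01,  4.52801742e-03,  9.83764766e-01,
        -8.16716115e+02],
       [ 0.00000000e+00,  0.00000000e+00,  0.00000000e+00,
         1.00000000e+00]]), 'shot': 2}
bar_grip mark [{'location': [545.6, 200.5, 98.5], 'confidence': 0.96}]
bar_grip search [{'location': [541.2, 95.2, 73.3], 'confidence': 0.84}]
fulcrum mark [{'location': [535.8, -19.4, 7.4], 'confidence': 0.86}]
fulcrum search [{'location': [519.5, -15.0, 26.4], 'confidence': 0.58}]
scope mark []
scope search [{'location': [507.2, -147.9, 328.3], 'confidence': 0.91}]
```

View pics/side0.png

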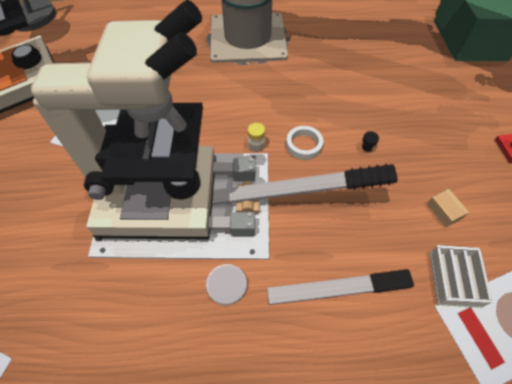

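View pics/top0.png

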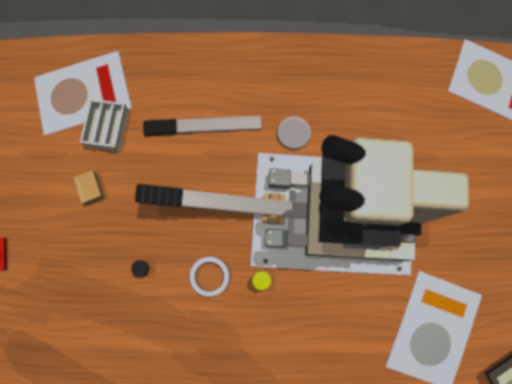

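The side view shows the raised bar's grip centred near (371,177), with the unused bar below it at about (340,287). The top view puts the grip near (159,195). I'll triangulate those pixels to check them against the detector.

```bash
cat > h.py <<'E'
from cell import ctrl
import numpy as np, cv2
def cam(p):
    f=192/np.tan(np.radians(p["vfov"]/2)); return np.array([[f,0,p["cx"]],[0,f,p["cy"]],[0,0,1]]),np.array([p["k1"],0,0,0,0.]),(np.diag([1,-1,-1,1])@p["extrinsics"])[:3]
def tri(pa,ua,pb,ub):
    Ka,da,Ea=cam(pa);Kb,db,Eb=cam(pb)
    a=cv2.undistortPoints(np.array([[ua]],float),Ka,da).reshape(2,1);b=cv2.undistortPoints(np.array([[ub]],float),Kb,db).reshape(2,1)
    X=cv2.triangulatePoints(Ea,Eb,a,b); return (X[:3]/X[3]).ravel()
def shift(dst):
    s=ctrl.read_state(); r,p,y=s["tool_rot"]
    from scipy.spatial.transform import Rotation as R
    M=R.from_euler("xyz",[r,p,y]).as_matrix()
    return M.T@(np.array(dst)-s["eef_pos"])/10
def brief():
    s=ctrl.read_state(); print(s["clock"],s["eef_pos"].round(1),s["tool_rot"].round(3),s["force"].round(1),s["width"])
E
python3 - <<'E'
from h import *
a=ctrl.get_image("side");b=ctrl.get_image("top")
print("grip",tri(a,(371,177),b,(159,195)), "inner end of grip",tri(a,(347,180),b,(182,198)))
print(shift((545,199,135)))
for n,p in(("s",a),("t",b)):
    im=p["image"][:,:,::-1]
    c=im[130:270,180:440] if n=="s" else im[140:260,110:340]
    cv2.imwrite(f"pics/{n}c0.png",cv2.resize(c,None,fx=3,fy=3,interpolation=cv2.INTER_CUBIC))
E
```

```text
grip [545.97782793 203.93350537  91.23807818] inner end of grip [542.52758334 162.0975929   79.56010279]
[-24.24082954   9.63083853 -41.29754566]
```

View pics/sc0.png

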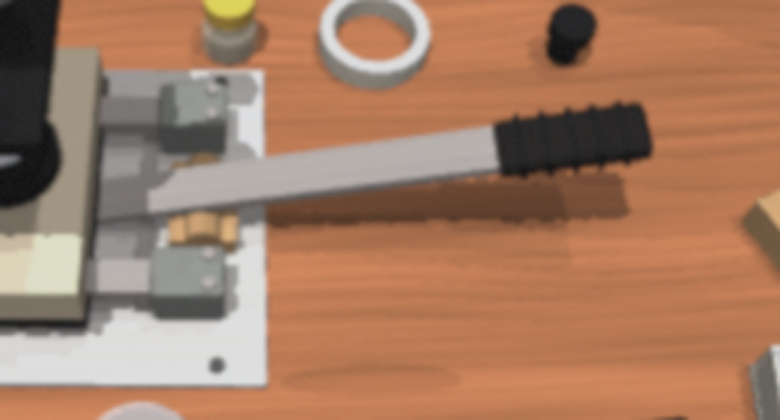

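The crop shows the grip spanning x 497–650 (3× scale), clear of the prongs. My triangulation agrees with the detector to within about 5 mm, so I'll use (545, 201, 97) and move above it with the fingers shut.

{"fn": "apply_moves", "kwargs": {
  "motion": [
    [-4, 1, -6, -0.1, 0],
    [-7, 2, -11, -0.2, 0],
    [-10, 3, -16, -0.3, 0],
    [-13, 4, -22, -0.38, 0],
    [-16, 5, -27, -0.38, 0],
    [-19, 6, -32, -0.38, 0],
    [-22, 7, -37, -0.38, 0],
    [-24.1, 7.5, -41.2, -0.38, 0],
    [-24.1, 8, -41.2, -0.38, 0],
    [-24.1, 8, -41.2, -0.38, 0],
    [-24.1, 8, -41.2, -0.38, 0],
    [-24.1, 8, -41.2, -0.38, 0]
  ]
}}

```text
clock: 2.3
eef_pos: [544.2, 202.2, 151.6]
tool_rot: [-1.571, -0.001, 1.524]
force: [-0.3, 0.3, -0.2]
width: 0.1
```

Run:
```python
from h import *
brief(); print(shift((545,201,112)))
a=ctrl.get_image("side");b=ctrl.get_image("top")
cv2.imwrite("pics/1.png",np.hstack([cv2.resize(a["image"][90:270,180:480],None,fx=1.3,fy=1.3),cv2.resize(b["image"][90:270,90:390],None,fx=1.3,fy=1.3)])[:,:,::-1])
```

```text
2.3 [544.2 202.2 151.6] [-1.571e+00 -1.000e-03  1.524e+00] [-0.3  0.3 -0.2] 0.09250474145021681
[-0.1199617   3.96374762 -0.08768934]
```

View pics/1.png

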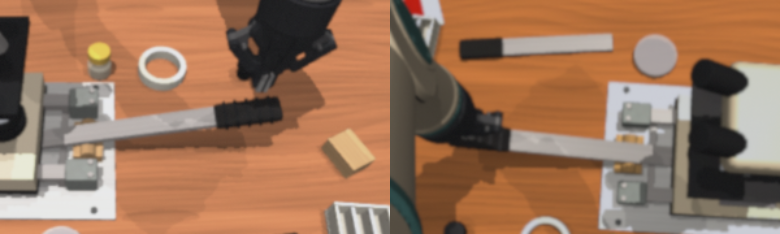

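The tool stands shut above the grip, at the grip's centre in the top view. I'll lower it to contact.

{"fn": "apply_moves", "kwargs": {
  "motion": [
    [0, 1.5, 0, 0, 0],
    [0, 3, 0, 0, 0],
    [0, 3.6, 0, 0, 0],
    [0, 3.9, 0, 0, 0],
    [0, 4.2, 0, 0, 0],
    [0, 4.5, 0, 0, 0],
    [0, 4.8, 0, 0, 0],
    [0, 4.8, 0, 0, 0]
  ]
}}

```text
clock: 3.4
eef_pos: [545.2, 201.3, 103.9]
tool_rot: [-1.572, -0.001, 1.522]
force: [-0.2, 0.4, 5.8]
width: -0.3
```

Contact comes at about z = 105, as expected, with 5.8 N. Next I'll push down slowly along the arc.

{"fn": "apply_moves", "kwargs": {
  "motion": [
    [0.05, 0.25, 0, 0, 0],
    [0.1, 0.5, 0, 0, 0],
    [0.15, 0.75, 0, 0, 0],
    [0.2, 1.0, 0, 0, 0],
    [0.25, 1.25, 0, 0, 0],
    [0.3, 1.5, 0, 0, 0],
    [0.35, 1.75, 0, 0, 0],
    [0.4, 2.0, 0, 0, 0],
    [0.44, 2.25, 0, 0, 0],
    [0.48, 2.5, 0, 0, 0],
    [0.5, 2.75, 0, 0, 0],
    [0.52, 3.0, 0, 0, 0],
    [0.54, 3.2, 0, 0, 0],
    [0.54, 3.2, 0, 0, 0]
  ]
}}

```text
clock: 5.15
eef_pos: [546.0, 208.4, 72.5]
tool_rot: [-1.574, -0.003, 1.523]
force: [-0.7, 3.2, 6.6]
width: 0.2
```

```bash
cat > look.py <<'E'
from h import *
import sys
brief()
a=ctrl.get_image("side");b=ctrl.get_image("top")
cv2.imwrite(f"pics/{sys.argv[1]}.png",np.hstack([cv2.resize(a["image"][130:270,80:410],None,fx=1.2,fy=1.8),cv2.resize(b["image"][130:270,120:420],None,fx=1.3,fy=1.8)])[:,:,::-1])
E
python3 look.py 2
```

```text
5.15 [546.  208.4  72.5] [-1.574 -0.003  1.523] [-0.7  3.2  6.6] 0.1914540487220624
```

View pics/2.png

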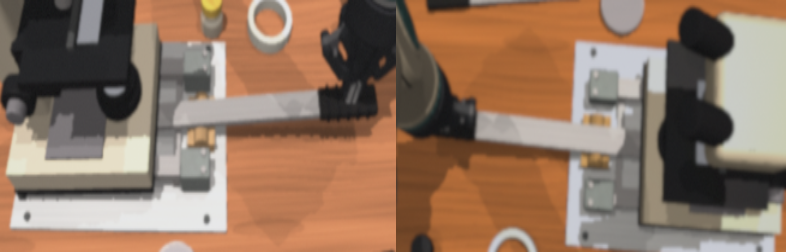

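{"fn": "apply_moves", "kwargs": {
  "motion": [
    [0, 0.2, 0, 0, 0],
    [0, 0.4, 0, 0, 0],
    [0, 0.6, 0, 0, 0],
    [0, 0.8, 0, 0, 0],
    [0, 1.0, 0, 0, 0],
    [0, 1.2, 0, 0, 0],
    [0, 1.2, 0, 0, 0]
  ]
}}

```text
clock: 6.12
eef_pos: [546.5, 210.0, 61.0]
tool_rot: [-1.575, -0.006, 1.524]
force: [-1.5, 5.2, 9.3]
width: -0.1
```

```bash
python3 look.py 3
python3 - <<'E'
from h import *
for n in("side","top"):
    p=ctrl.get_image(n)
    for q in("bar_grip","fulcrum","scope"): print(n,q,ctrl.mark_of(p,q))
E
```

```text
6.125 [546.5 210.   61. ] [-1.575 -0.006  1.524] [-1.5  5.2  9.3] -0.0987356023292228
side bar_grip [{'location': [547.3, 204.9, 53.1], 'confidence': 0.68}]
side fulcrum [{'location': [534.1, -20.9, 5.0], 'confidence': 0.87}]
side scope [{'location': [524.4, -193.6, 12.4], 'confidence': 0.84}]
top bar_grip [{'location': [547.6, 207.7, 53.3], 'confidence': 0.79}]
top fulcrum [{'location': [535.5, -19.6, 7.0], 'confidence': 0.84}]
top scope []
```

View pics/3.png

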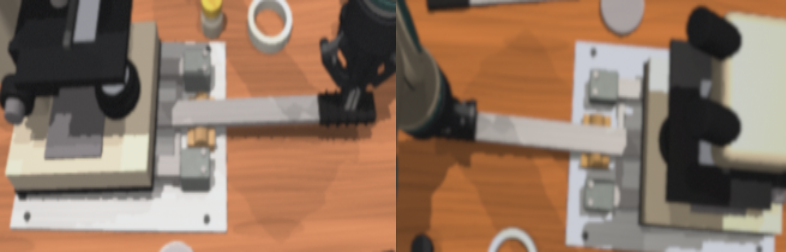

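The fulcrum hasn't moved and the grip is at z ≈ 53, so the bar is behaving. I'll go a bit further, past the 50 mm catch point.

{"fn": "apply_moves", "kwargs": {
  "motion": [
    [0.05, 0.2, 0, 0, 0],
    [0.1, 0.4, 0, 0, 0],
    [0.1, 0.6, 0, 0, 0],
    [0.1, 0.8, 0, 0, 0],
    [0.1, 1.0, 0, 0, 0],
    [0.1, 1.0, 0, 0, 0],
    [0.1, 1.0, 0, 0, 0]
  ]
}}

```text
clock: 7.5
eef_pos: [547.0, 211.0, 51.4]
tool_rot: [-1.576, -0.006, 1.524]
force: [-0.9, 5.3, 11.6]
width: 0.2
```

Run:
```python
from h import *
brief()
a=ctrl.get_image("side");b=ctrl.get_image("top")
cv2.imwrite("pics/4.png",cv2.resize(a["image"][130:270,180:400],None,fx=3.5,fy=3.5)[:,:,::-1])
cv2.imwrite("pics/4t.png",cv2.resize(b["image"][130:270,230:430],None,fx=3.5,fy=3.5)[:,:,::-1])
for n,p in(("side",a),("top",b)):
    for q in("bar_grip","fulcrum","scope"): print(n,q,ctrl.mark_of(p,q))
```

```text
7.5 [547.  211.   51.4] [-1.576 -0.006  1.524] [-0.9  5.3 11.6] 0.20399797469263561
side bar_grip [{'location': [548.0, 208.8, 45.5], 'confidence': 0.97}]
side fulcrum [{'location': [533.6, -18.6, 2.4], 'confidence': 0.7}]
side scope [{'location': [520.4, -192.6, 17.3], 'confidence': 0.9}]
top bar_grip [{'location': [551.4, 207.5, 47.3], 'confidence': 0.85}]
top fulcrum [{'location': [535.2, -21.0, 7.0], 'confidence': 0.73}]
top scope []
```

View pics/4.png

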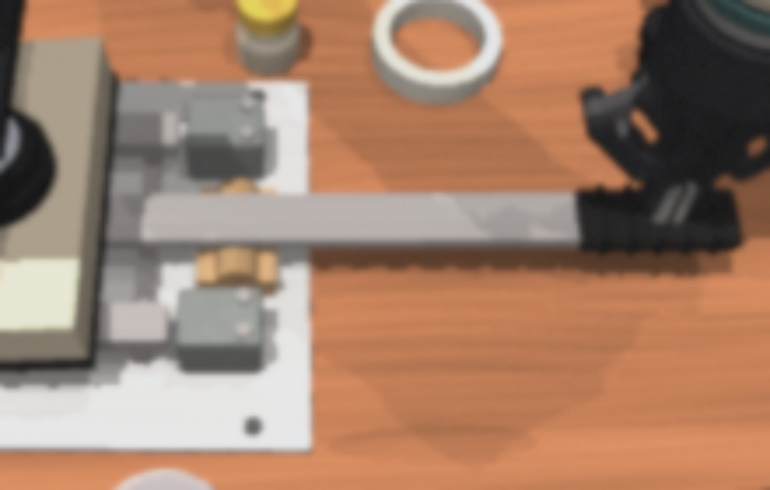

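View pics/4t.png

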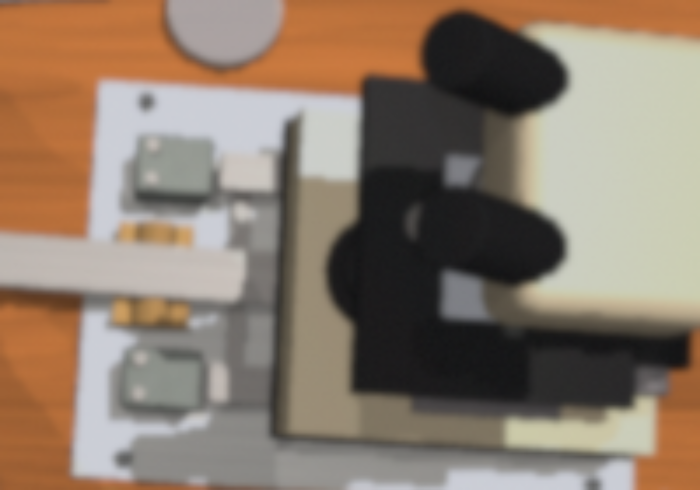

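Both prong blocks now show a gap from their housings (side crop x 165–185), which suggests the catch has slipped in. I'll compare with the first picture to confirm.

Run:
```python
from h import *
a0=cv2.imread("pics/top0.png");a=ctrl.get_image("top")["image"][:,:,::-1]
b0=cv2.imread("pics/side0.png");b=ctrl.get_image("side")["image"][:,:,::-1]
f=lambda i:cv2.resize(i[155:255,250:325],None,fx=4,fy=2.9)
g=lambda i:cv2.resize(i[150:245,200:275],None,fx=4,fy=3)
cv2.imwrite("pics/5.png",np.vstack([np.hstack([f(a0),f(a)]),np.hstack([g(b0),g(b)])]))
```

```text
(no output)
```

View pics/5.png

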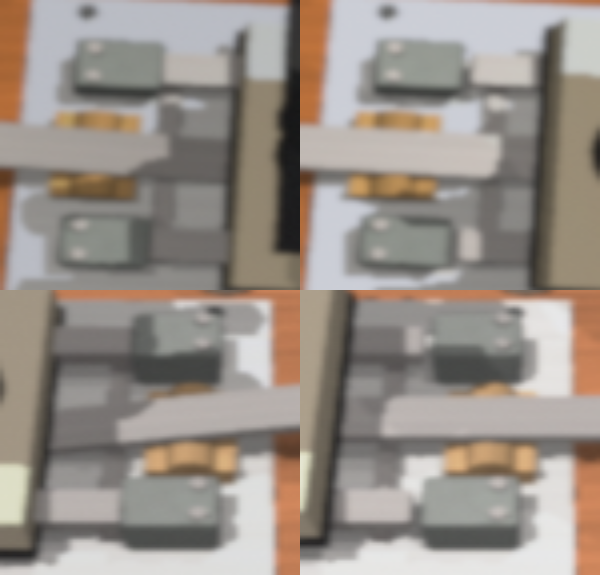

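The gap is real, but prongs that merely followed the receding face could show the same thing. I'll push about 8 mm further to be sure.

{"fn": "apply_moves", "kwargs": {
  "motion": [
    [0, 0.2, 0, 0, 0],
    [0, 0.4, 0, 0, 0],
    [0, 0.6, 0, 0, 0],
    [0, 0.8, 0, 0, 0],
    [0, 0.8, 0, 0, 0],
    [0, 0.8, 0, 0, 0]
  ]
}}

```text
clock: 8.75
eef_pos: [547.2, 211.2, 43.5]
tool_rot: [-1.576, -0.006, 1.524]
force: [-1.9, 4.5, 10.5]
width: 0.1
```

Run:
```python
from h import *
brief()
a0=cv2.imread("pics/top0.png");a=ctrl.get_image("top")["image"][:,:,::-1]
B=ctrl.get_image("side")
b0=cv2.imread("pics/side0.png");b=B["image"][:,:,::-1]
for q in("bar_grip","scope","fulcrum"):print(q,ctrl.mark_of(B,q))
f=lambda i:cv2.resize(i[155:255,250:325],None,fx=4,fy=2.9)
g=lambda i:cv2.resize(i[150:245,200:275],None,fx=4,fy=3)
cv2.imwrite("pics/6.png",np.vstack([np.hstack([f(a0),f(a)]),np.hstack([g(b0),g(b)])]))
```

```text
8.75 [547.2 211.2  43.5] [-1.576 -0.006  1.524] [-1.9  4.5 10.5] 0.06449409503512028
bar_grip [{'location': [548.5, 208.6, 36.0], 'confidence': 0.88}]
scope [{'location': [522.3, -190.8, 18.3], 'confidence': 0.69}]
fulcrum [{'location': [534.2, -21.7, 4.8], 'confidence': 0.65}]
```

View pics/6.png

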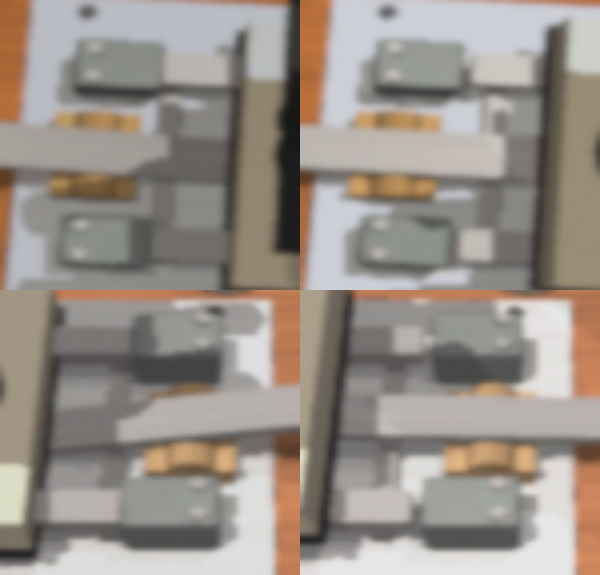

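The prongs stayed put between the last two views while the face receded further, so they're off the face and fully in. I'll ease up slowly along the reverse path.

{"fn": "apply_moves", "kwargs": {
  "motion": [
    [0, -0.15, 0, 0, 0],
    [0, -0.3, 0, 0, 0],
    [0, -0.45, 0, 0, 0],
    [0, -0.6, 0, 0, 0],
    [0, -0.75, 0, 0, 0],
    [0, -0.9, 0, 0, 0],
    [0, -1.0, 0, 0, 0],
    [0, -1.1, 0, 0, 0],
    [0, -1.2, 0, 0, 0],
    [0, -1.3, 0, 0, 0],
    [0, -1.4, 0, 0, 0],
    [0, -1.4, 0, 0, 0]
  ]
}}

```text
clock: 10.5
eef_pos: [546.9, 210.4, 57.0]
tool_rot: [-1.575, -0.005, 1.523]
force: [0.4, 4.8, 7.7]
width: 0.1
```

{"fn": "apply_moves", "kwargs": {
  "motion": [
    [-0.02, -0.1, 0, 0, 0],
    [-0.04, -0.2, 0, 0, 0],
    [-0.06, -0.3, 0, 0, 0],
    [-0.08, -0.4, 0, 0, 0],
    [-0.1, -0.5, 0, 0, 0],
    [-0.1, -0.5, 0, 0, 0]
  ]
}}

```text
clock: 11.25
eef_pos: [544.8, 205.8, 60.1]
tool_rot: [-1.57, 0.0, 1.522]
force: [-0.3, 0.5, 0.0]
width: 0.2
```

Run:
```python
from h import *
brief()
a0=cv2.imread("pics/top0.png");a=ctrl.get_image("top")["image"][:,:,::-1]
B=ctrl.get_image("side")
b0=cv2.imread("pics/side0.png");b=B["image"][:,:,::-1]
for q in("bar_grip","scope","fulcrum"):print(q,ctrl.mark_of(B,q))
f=lambda i:cv2.resize(i[155:255,250:325],None,fx=4,fy=2.9)
g=lambda i:cv2.resize(i[150:245,200:275],None,fx=4,fy=3)
cv2.imwrite("pics/7.png",np.vstack([np.hstack([f(a0),f(a)]),np.hstack([g(b0),g(b)])]))
```

```text
11.25 [544.8 205.8  60.1] [-1.57   0.     1.522] [-0.3  0.5  0. ] 0.1649391512864552
bar_grip [{'location': [547.3, 207.5, 52.5], 'confidence': 0.74}]
scope [{'location': [521.4, -191.4, 13.2], 'confidence': 0.83}]
fulcrum [{'location': [531.0, -19.6, 6.5], 'confidence': 0.87}]
```

View pics/7.png

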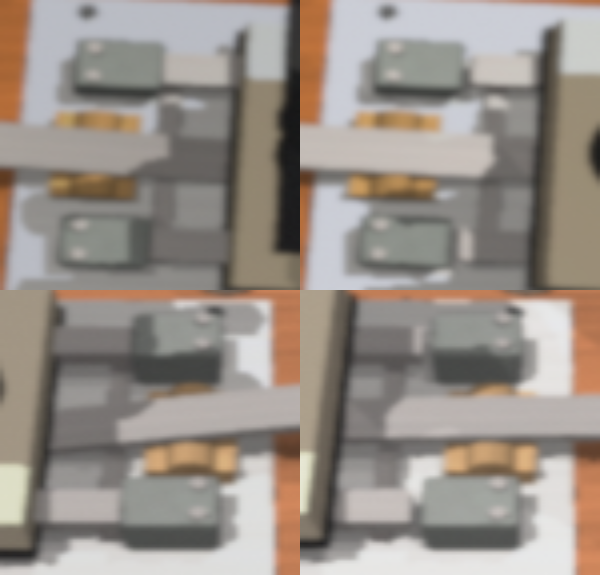

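The force is now zero and the base rests on the prongs. I'll lift clear and check again.

{"fn": "apply_moves", "kwargs": {
  "motion": [
    [0, -0.3, 0, 0, 0],
    [0, -0.8, 0, 0, 0],
    [0, -2, 0, 0, 0],
    [0, -5, 0, 0, 0],
    [0, -9, 0, 0, 0],
    [0, -13, 0, 0, 0],
    [0, -15, 0, 0, 0],
    [0, -15, 0, 0, 0],
    [0, -15, 0, 0, 0],
    [0, -15, 0, 0, 0],
    [0, -15, 0, 0, 0],
    [0, -15, 0, 0, 0]
  ]
}}

```text
clock: 13.0
eef_pos: [544.8, 206.0, 209.8]
tool_rot: [-1.57, 0.0, 1.522]
force: [0.1, -0.7, -0.5]
width: 0.2
```

Run:
```python
from h import *
brief()
A=ctrl.get_image("top");a=A["image"][:,:,::-1]
B=ctrl.get_image("side");b=B["image"][:,:,::-1]
for q in("bar_grip","scope","fulcrum"):print(q,ctrl.mark_of(B,q),ctrl.mark_of(A,q))
b0=cv2.imread("pics/side0.png")
g=lambda i:cv2.resize(i[0:280,20:410],None,fx=1,fy=1)
cv2.imwrite("pics/8.png",np.vstack([np.hstack([g(b0),g(b)]),np.hstack([cv2.resize(b[140:250,190:410],(390,280)),cv2.resize(a[140:260,240:430],(390,280))])]))
```

```text
13.0 [544.8 206.  209.8] [-1.57   0.     1.522] [ 0.1 -0.7 -0.5] 0.20960933727160982
bar_grip [{'location': [546.7, 205.1, 50.7], 'confidence': 0.75}] [{'location': [549.6, 207.3, 52.2], 'confidence': 0.7}]
scope [{'location': [520.5, -194.4, 15.6], 'confidence': 0.77}] []
fulcrum [{'location': [534.8, -18.9, 2.2], 'confidence': 0.77}, {'location': [549.5, 207.6, 51.5], 'confidence': 0.54}] [{'location': [534.8, -18.4, 7.3], 'confidence': 0.72}]
```

View pics/8.png

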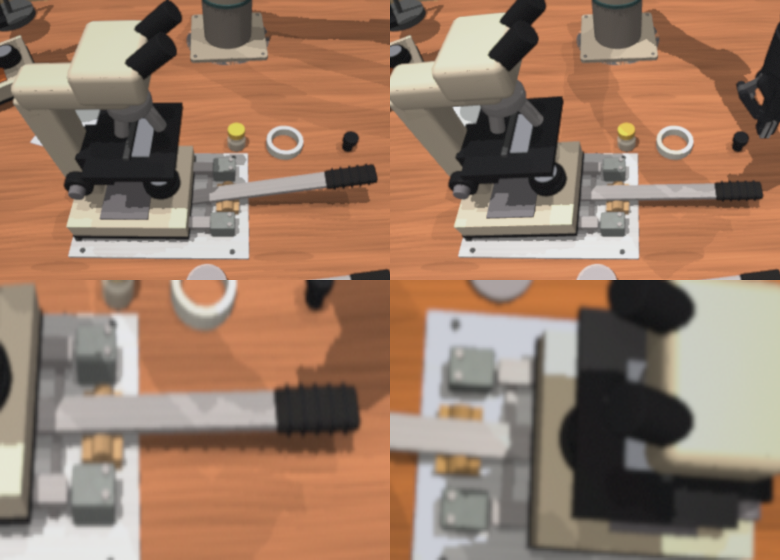

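The bar is free with its grip still at about 51 mm (98 mm at first), and the microscope stays tipped back. The tool is about 160 mm clear of the grip.

```bash
python3 -c "
from cell import ctrl
print(ctrl.finish_job())"
```

```text
the job is handed in; nothing more can be done
None
```

The microscope is propped on the catch and the job is handed in, about 13 s into the 35 s limit; no verdict was reported.

**What I did:** I pushed the grip's centre down with the closed fingertips until it was at about 36 mm, going past the 50 mm catch point to be sure. The push stayed below about 12 N at every reading. I then eased the bar up slowly until the force on the tool read zero, and lifted clear.

**Last checks:**
- **Catch:** both prongs show a gap from their housings that was not there at the start. They did not move when the base was raised further, so they were at their stop and not just following the face.
- **Microscope:** it stayed tipped back after release. The bar, left free, stayed with its grip at about 51 mm instead of rising back to 98 mm. The detector put the microscope's origin about 11 mm higher than at the start.
- **Clearance:** the tool ended about 160 mm above the grip, reading under 1 N. The fulcrum had not moved.

**Not measured:** I judged the tilt angle and the catch travel only from the pictures and the grip height. I never took a direct number for either.

**Disagreements:**
- My triangulation of the grip put it about 6 mm lower than the stated 98 mm, while the detector read 95–98 mm. Contact at about 105 mm bore out the stated height.
- The detector never found the microscope's origin from the top camera.
- During the push the tool felt up to 5 N of sideways friction along the bar, with no visible effect.

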